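# Sterilise the nail tools under the clamped lamp hood

### The arm

A 6-joint arm with a two-finger parallel gripper is mounted at the origin on the work surface. World frame = base frame: x ahead of the robot, y to its left, z up, the work surface at z = 0. Lengths are in m, angles in degrees, forces in N, time in s.
With the tool pointing down it reaches from about 0.375 to 0.9 m from the base axis. Payload 3.1 kg.
Tool frame: the origin (TCP) lies on the centre line of the jaws, within the pads' length; the fingertips stand 25 mm ahead of it and the grasp point (between the pads) lies 6 mm ahead of it; z points along the fingers, y is the line along which they close (so a half turn about z gives the same grasp; the last joint's range is limited). The gripper opens to 87 mm and grips with 3 to 60 N. Pads are 19 mm wide; open, the fingers measure 117 mm over their backs; the gripper's body (75 mm by 190 mm) begins 51 mm behind the grasp point.
Start: joints at [-75.716, 30.224, 82.088, -0, 67.689, -10.227], TCP at [0.259, -0.569, 0.248] pointing down, gripper open.
Joint ranges: [-176.69, 176.69], [-43.24, 126.21], [12.49, 139.97], [-82, 262], [0, 151.66], [-163.58, 163.58]. Speed limits (degrees/s): [159.86, 159.86, 180, 180, 180, 180].

### API

Orientations are given as a 3x3 rotation matrix whose columns are the frame's x, y, z axes.
In Python, from rig import bot, cams, models gives the robot as it stands. The module is installed in compiled form; this text tells all that it offers.
- The arm moves only by the shell command python3 -m handwheel 'ROWS' [OPENING]. ROWS is JSON, a list of rows, each a list of 6 numbers: the shift along the world's x, y, z each as a share of 1 m, from -1 to 1, then the turn, a rotation vector about the world's x, y, z each as a share of 2 rad, from -1 to 1. In form: [[dx, dy, dz, wx, wy, wz], ...]. A call has exactly 8 rows; each row is the pose to reach, as a shift and turn from the pose commanded when the call began; what a row does not reach only later rows make up. A row lasts 1/12 s, in which the tool goes at most 41.7 mm and 7.16 degrees, less where a joint would pass 70% of its speed; a pose out of reach is approached as far as the arm can. A call with a number of a shift or a turn outside -1 to 1 is refused whole. A call with a gripper value outside its range is refused whole. OPENING is the opening, from -1 (shut) to 1 (fully open), so that 0 is half open, set as the call begins (- or left out, the last holds). The fingers move at their own pace and stop on an object; the grip force is fixed at half the most. Time passes only in rows, so rows that repeat a pose let the fingers close, or fill a call up. It gives the time, the measured TCP pose, the force, the opening and the grip force at its end, in the units of the state.
- bot.read_state(): the state, without advancing time (a new reading comes with each control period).
- cams.capture(name): name is "scene" or "side" or "wrist"; returns (picture, depth): 400x640x3 uint8, blue, green, red; 400x640 float32, m along the optical axis (not along the pixel's ray), 0 where there is no reading.
- cams.calibration(name): a dict with "mtx" (3x3 intrinsics, pixels), "R" (3x3) and "t" (3): a world point X has camera coordinates R X + t; the wrist camera has in their place "tool_from_camera" (4x4, takes a point from camera to tool coordinates, whose origin is the TCP and whose axes are the flange's). Camera axes: x right, y down, z forward; pixel columns grow to the right and rows downward; lengths in m; the calibration is good to about 2 mm. A picture is of the moment at which its call begins: read the wrist's pose just before it. calibration takes no time and is no camera call.
- bot.hand_in(): hands the job in; it is judged then, once.
Trained networks look in the newest picture that a camera, given by its name, has taken for a name from the list of things; names that differ only in an ending like _2 or _b are one class to them, and where a whole thing is asked for, a point or a joint stands for the part that bears it (a point fixed in the world has none). Each returns a list of dicts, best first, with "conf" (0 to 1); they miss things now and then, are a little off and sometimes report something else, mostly with a low value. They report only what shows in the picture. A call takes as long as a camera call. They do not tell look-alikes from the thing itself.
- models.spot_in(query, camera): "position" ([column, row] in pixels, amid what is visible of it).
- models.tip_of(query, camera): "position" ([column, row] in pixels: a listed point, or the origin of a listed thing).
The state is a dict: "time_s": time; "joint_positions": joint angles; "qvel": joint speeds; "tau": joint torques, N m; "position": TCP position; "tcp_rot": TCP orientation; "force": force on the tool from outside, world axes, zero at the start; "moment": the same for the moment, N m; "opening": opening from 0.0 (shut) to 1.0 (fully open); "grasp_force": force on a finger pad.
Only numpy, scipy, OpenCV 4.12 (cv2) and the standard library are available. Lean on these libraries where they do the work, as an engineer would, in place of code of your own. Each camera call takes 0.05 s, during which the arm holds its last target. There are 200 camera calls.

### The job

Lay every nail tool that is out on the shelf flat in the steel tray of the UV steriliser, then swing the toggle handle all the way over so that the lamp hood is locked down on the tray. Pull the sprung timer knob out to its stop and let it run home by itself with the hood still locked, then swing the handle fully back to raise the hood and lay all the tools in the white dish. Pull the timer only while the hood is locked, leave the tray in its place in the steriliser, and do not disturb the other things on the shelf.

Things in the scene. Friction and masses are not known exactly. Their poses are not given: they have to be found in the camera images.
- steriliser: White base plate of a UV steriliser, fixed, 210 x 297 mm, 12 mm thick. Origin: on the shelf, under the tray's centre; x points away from its front (at yaw 0 straight away from the robot), y to the left, z up. On it stand the tray, the hood's hinge, the toggle handle (front left) and at x = 0, y = -128 mm the timer housing (56 x 24 mm, top 46 mm high)
- hood: White lamp hood, 126 (x) x 166 mm, 30 mm deep, open below, hinged along the +y edge of the base. Origin: on the hinge axis (parallel to the steriliser's x, y = 135 mm, 30 mm high). With the handle back it stands raised, leaning 13 deg outward, up to 0.25 m high; locked, it lies on the tray's lip, its top 50 mm above the shelf
- tray: Flat stainless tray, loose, lying on the base plate between low lugs; inside 114 (x) x 156 (y) mm, floor 3 mm thick, lip 5 mm above the floor (4 mm thick), so its floor is 15 mm above the shelf. Origin: centre of its underside; axes as the steriliser's. The tools lie in it side by side along its x, clear of the lip, or the hood cannot close
- handle (a joint): Angle of the toggle handle (rad), turning about the steriliser's x axis: 0 = fully back (leaning 0.55 rad from upright to +y, outward), hood raised; about 1.39 = over, leaning 0.84 rad to -y, hood shut on the tray (locked above 1.33). Hood and handle move together and go over centre near 0.3: beyond it their weight carries them shut, before it back. Takes under 12 N at the grip bar
- handle_pivot (a point): Pivot of the toggle handle, 95 mm in front (-x) of the steriliser's origin, y = 135 mm, 30 mm above the shelf
- handle_grip (a point): Point to take the handle at: on the axis of the black grip bar, a cylinder of 18 mm diameter lying along the steriliser's x at the top of the handle rod (rod 10 mm thick, bar axis 100 mm from the pivot); the bar reaches from the rod 54 mm toward -x, and this point is 32 mm from the rod. Straddle it loosely from above, fingers on its +y and -y sides, and lead it round, or push it
- timer (a joint): How far the timer knob is pulled out (m): 0 home, 0.030 at its stop. It slides toward the steriliser's -y. Spring 2.4 N at home, 6 N at the stop, plus oil damping of 200 N per m/s (pull at about 40 mm/s); let go, it creeps home in about 2 s
- timer_knob (a point): Centre of the black timer knob: a cylinder of 24 mm diameter and 18 mm length along the steriliser's y, on a thin stem, 34 mm above the shelf, y = -171 mm from the steriliser's origin when home. Pinch it across the steriliser's x from above
- clipper_big: Nail clipper, 80 long, 16 wide, 15 mm high. Steel, loose; origin: centre of its underside, x along its length, z up. May be absent.
- clipper_small: Nail clipper, 60 long, 13 wide, 12 mm high. Steel, loose; origin: centre of its underside, x along its length, z up. May be absent.
- tweezers: Tweezers, 92 long, 14 wide, 12 mm high. Steel, loose; origin: centre of its underside, x along its length, z up. May be absent.
- pusher: Cuticle pusher, 92 long; its handle (12 x 12 mm) reaches from 46 mm behind to 14 mm ahead of its origin, then a thinner blade. Steel, loose; origin: centre of its underside, x along its length, z up. May be absent.
- dish: Shallow white ceramic dish, fixed, inside 120 (x) x 160 (y) mm, floor 4 mm thick, lip 6 mm above the floor. Origin: centre of its underside
- compact: Red round mirror compact, 58 mm wide, 15 mm high, among the tools; leave alone
- cup: Small white ceramic cup, 72 mm wide, 85 mm high; leave alone
- dispenser: White push dispenser bottle, 64 mm wide, 170 mm high; leave alone
Not all that is in view belongs to the job. What is shaped like the pusher but orange or turquoise is not meant. What is shaped like the dish but green is not meant.

How it is judged (in metres and radians):
On the way, in this order (a step that is already met when the one before it is completed fails the run):
1. all the tools lie in the tray, the hood still raised (x of clipper_big in the frame of tray between -0.035 and 0.035 m and y of clipper_big in the frame of tray between -0.075 and 0.075 m and z of each of clipper_big, clipper_small, tweezers, pusher in the frame of tray below 0.013 m and x of clipper_small in the frame of tray between -0.035 and 0.035 m and y of clipper_small in the frame of tray between -0.075 and 0.075 m and x of tweezers in the frame of tray between -0.035 and 0.035 m and y of tweezers in the frame of tray between -0.075 and 0.075 m and x of pusher in the frame of tray between -0.035 and 0.035 m and y of pusher in the frame of tray between -0.075 and 0.075 m and value of joint handle below 0.3 rad), for 0.2 s.
2. the hood is locked down on the tray with the tools in it (x of clipper_big in the frame of tray between -0.035 and 0.035 m and y of clipper_big in the frame of tray between -0.075 and 0.075 m and z of each of clipper_big, clipper_small, tweezers, pusher in the frame of tray below 0.013 m and x of clipper_small in the frame of tray between -0.035 and 0.035 m and y of clipper_small in the frame of tray between -0.075 and 0.075 m and x of tweezers in the frame of tray between -0.035 and 0.035 m and y of tweezers in the frame of tray between -0.075 and 0.075 m and x of pusher in the frame of tray between -0.035 and 0.035 m and y of pusher in the frame of tray between -0.075 and 0.075 m and value of joint handle above 1.33 rad and contact force between hood and tray above 1 N), for 0.2 s.
3. the timer knob is pulled out to its stop, the hood locked (value of joint handle above 1.33 rad and value of joint timer above 0.027 m), for 0.05 s.
4. the timer has run home, the hood still locked (value of joint handle above 1.33 rad and value of joint timer below 0.003 m), for 0.2 s.
5. the handle is swung fully back and the hood raised (value of joint handle below 0.12 rad), for 0.2 s.
At the end, for the whole second after the job is handed in: every tool present lies at rest in the dish (its origin within 40 mm along the dish's x and 78 mm along its y of the centre, its underside no more than 13 mm above the dish's underside); the handle is back (below 0.15 rad), the timer is home (within 3 mm), the tray is in its place (within 10 mm) (x of clipper_big in the frame of dish between -0.04 and 0.04 m and y of clipper_big in the frame of dish between -0.078 and 0.078 m and z of each of clipper_big, clipper_small, tweezers, pusher in the frame of dish below 0.013 m and x of clipper_small in the frame of dish between -0.04 and 0.04 m and y of clipper_small in the frame of dish between -0.078 and 0.078 m and x of tweezers in the frame of dish between -0.04 and 0.04 m and y of tweezers in the frame of dish between -0.078 and 0.078 m and x of pusher in the frame of dish between -0.04 and 0.04 m and y of pusher in the frame of dish between -0.078 and 0.078 m and value of joint handle below 0.15 rad and value of joint timer below 0.003 m and x of tray in the frame of steriliser between -0.01 and 0.01 m and y of tray in the frame of steriliser between -0.01 and 0.01 m and z of tray in the frame of steriliser below 0.016 m and linear speed of each of clipper_big, clipper_small, tweezers, pusher below 0.02 m/s); the robot touches nothing.
It fails at once if the timer is pulled, or still out, while the hood is not locked down (value of joint timer above 0.01 m and value of joint handle below 1.25 rad).
It fails at once if the compact, the cup or the dispenser is moved by more than 3 cm (distance of any of compact, cup, dispenser from where it was at the start of the episode above 0.03 m).
Of clipper_big, clipper_small, tweezers, pusher only 2 to 3 are there at a start; the rules pass over those that are not, and their reading is None.
At some moment in a run one of clipper_big, clipper_small, tweezers, pusher may be knocked a few centimetres aside while the robot is not near it.
Once in a run the grip may slacken for a moment while it holds something.
It also fails if it takes over 210 s, if anything falls off the work surface, if the arm or the gripper's body presses on something with over 40 N, if the wrist force passes 120 N, or if a joint passes its speed limit or range.

## Working session

There is one attempt and no reset: what is moved stays moved. The work goes in short steps, Python scripts to look and compute and a shell command to move; the robot and the scene stay as the last step left them, time stands still between calls to the robot, and variables do not carry over. Pictures are saved under pics/ and viewed, at most 14 in all, crops included, and the job is handed in when it is done.

```bash
mkdir -p pics
cat > h.py <<'E'
import numpy as np, cv2, sys
from rig import bot, cams, models
def cal(name, st=None):
    c=cams.calibration(name); K=np.array(c["mtx"])
    if "R" in c and name!="wrist": return K,np.array(c["R"]),np.array(c["t"]).ravel()
    T=np.eye(4); T[:3,:3]=np.array(st["tcp_rot"]); T[:3,3]=st["position"]
    W=np.linalg.inv(T@np.array(c["tool_from_camera"])); return K,W[:3,:3],W[:3,3]
def shot(name):
    st=bot.read_state(); im,d=cams.capture(name); return im,d,cal(name,st)
def ray(px,C,z):
    K,R,t=C; o=-R.T@t; v=R.T@np.linalg.solve(K,[px[0],px[1],1]); return o+v*(z-o[2])/v[2]
def pt(px,d,C,w=2):
    K,R,t=C; u,v=int(round(px[0])),int(round(px[1])); a=d[max(0,v-w):v+w+1,max(0,u-w):u+w+1]; a=a[a>0]
    if not len(a): return None
    return R.T@(np.linalg.solve(K,[px[0],px[1],1])*np.median(a)-t)
def proj(X,C):
    K,R,t=C; p=K@(R@np.array(X,float)+t); return p[:2]/p[2]
E
python3 - <<'E'
from h import *
np.set_printoptions(precision=3,suppress=True)
s=bot.read_state(); print(s["position"],s["tcp_rot"],s["opening"],s["time_s"])
for n in("scene","side"):
    im,d,C=shot(n); cv2.imwrite(f"pics/{n}0.png",im); print(n,-C[1].T@C[2])
    for q in["clipper_big","clipper_small","tweezers","pusher","dish","steriliser","tray","handle_grip","timer_knob","compact","cup","dispenser"]:
        for r in models.tip_of(q,n)[:3]: print(q,round(r["conf"],2),np.round(r["position"]),pt(r["position"],d,C))
E
```

```text
[ 0.259 -0.568  0.247] [[ 0.91   0.415 -0.001]
 [ 0.415 -0.91   0.002]
 [ 0.    -0.002 -1.   ]] 1.0000811407382113 0.0
scene [ 1.153 -0.484  1.004]
clipper_small 0.66 [231. 253.] [ 0.466 -0.273  0.012]
pusher 0.45 [170. 312.] [ 0.531 -0.464  0.012]
pusher 0.43 [186. 275.] [ 0.458 -0.391  0.006]
pusher 0.41 [174. 232.] [ 0.32  -0.363  0.01 ]
dish 0.72 [458. 219.] [0.727 0.249 0.037]
dish 0.59 [344. 130.] [0.253 0.243 0.003]
dish 0.55 [418. 155.] [0.634 0.155 0.242]
tray 0.87 [342. 243.] [ 0.603 -0.029  0.016]
tray 0.46 [221. 277.] [ 0.519 -0.326  0.017]
handle_grip 0.68 [361. 154.] [0.461 0.137 0.122]
timer_knob 0.41 [290. 280.] [ 0.634 -0.203  0.044]
compact 0.73 [220. 277.] [ 0.518 -0.328  0.017]
cup 0.91 [262. 211.] [ 0.413 -0.15   0.039]
dispenser 0.6 [457. 221.] [0.726 0.248 0.028]
side [ 0.015 -0.754  0.642]
pusher 0.51 [345. 354.] [ 0.306 -0.367  0.011]
pusher 0.5 [411. 334.] [ 0.437 -0.398  0.008]
pusher 0.45 [470. 332.] [ 0.531 -0.458  0.011]
dish 0.82 [198. 211.] [0.242 0.252 0.004]
dish 0.58 [255. 174.] [0.47  0.361 0.003]
steriliser 0.59 [364. 218.] [ 0.595 -0.049  0.013]
tray 0.65 [364. 214.] [ 0.606 -0.033  0.013]
handle_grip 0.52 [280. 170.] [0.449 0.135 0.121]
timer_knob 0.36 [411. 334.] [ 0.437 -0.398  0.008]
timer_knob 0.19 [304. 199.] [0.492 0.091 0.037]
```

View pics/scene0.png

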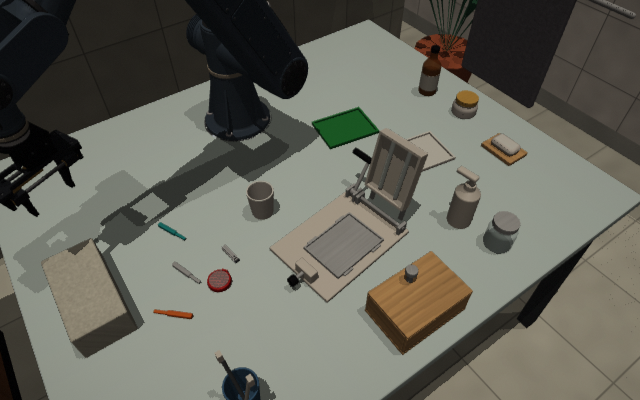

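View pics/side0.png

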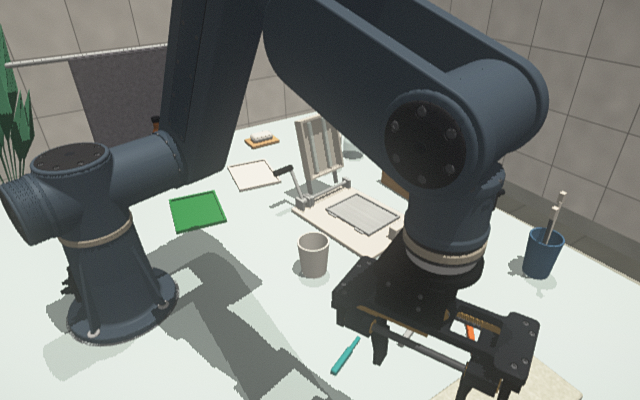

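The scene shows two steel tools, at (186,272) and (230,253), with the compact at (219,280) and the orange and turquoise look-alikes beside them. The steriliser has its knob at (293,280) and grip at (361,154). The white dish is at (430,150), partly behind the hood. I'll go over the tools next.

```bash
python3 -m handwheel '[[0.18,0.2,0.05,0,0,0],[0.18,0.2,0.05,0,0,0],[0.18,0.2,0.05,0,0,0],[0.18,0.2,0.05,0,0,0],[0.18,0.2,0.05,0,0,0],[0.18,0.2,0.05,0,0,0],[0.18,0.2,0.05,0,0,0],[0.18,0.2,0.05,0,0,0]]' 1
python3 - <<'E'
from h import *
np.set_printoptions(precision=3,suppress=True)
print(np.array(cams.calibration("wrist")["tool_from_camera"]))
im,d,C=shot("wrist"); cv2.imwrite("pics/w1.png",im); np.savez("w1.npz",d=d,R=C[1],t=C[2],K=C[0],im=im)
for q in["clipper_big","clipper_small","tweezers","pusher","compact"]:
    for r in models.tip_of(q,"wrist")[:3]: print(q,round(r["conf"],2),np.round(r["position"]),pt(r["position"],d,C))
E
```

```text
time_s: 1.97
position: [0.4425, -0.3649, 0.299]
tcp_rot: [[0.908, 0.42, 0.003], [0.42, -0.908, -0.0], [0.003, 0.001, -1.0]]
force: [0.2, -0.4, -1.0]
opening: 1.001
grasp_force: 0.0
[[ 0.    -0.953 -0.303  0.084]
 [ 1.     0.    -0.    -0.   ]
 [ 0.    -0.303  0.953 -0.137]
 [ 0.     0.     0.     1.   ]]
clipper_small 0.79 [259. 128.] [ 0.461 -0.271  0.012]
pusher 0.63 [281. 242.] [ 0.318 -0.364  0.012]
pusher 0.62 [334. 172.] [ 0.449 -0.389  0.012]
pusher 0.62 [410. 138.] [ 0.535 -0.464  0.01 ]
compact 0.76 [317. 113.] [ 0.511 -0.335  0.016]
```

View pics/w1.png

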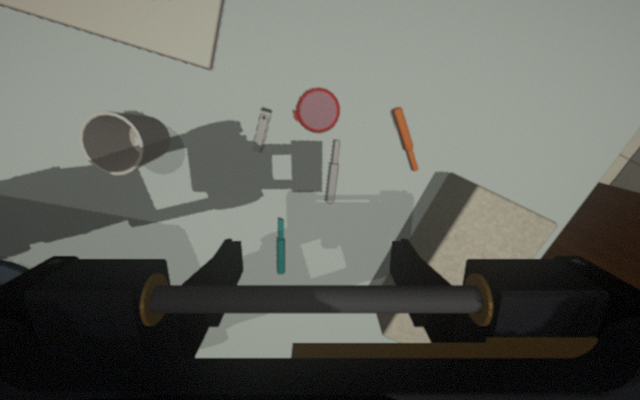

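The wrist view shows the small clipper at (262,130), the steel pusher at (334,172) with its blade toward (337,142), and the compact at (317,110), which is close to both. So there are two tools. Next I'll get their axes and the steriliser and dish poses.

```bash
cat > fit.py <<'E'
from h import *
np.set_printoptions(precision=3,suppress=True)
def cloud(d,C):
    K,R,t=C; v,u=np.mgrid[:400,:640]; P=np.stack([u,v,np.ones_like(u)],-1)@np.linalg.inv(K).T*d[...,None]
    X=(P-t)@R; X[d<=0]=np.nan; return X
def axis(d,C,c,r=.06,lo=.004,hi=.03):
    X=cloud(d,C); m=(np.hypot(X[...,0]-c[0],X[...,1]-c[1])<r)&(X[...,2]>lo)&(X[...,2]<hi)
    n,l=cv2.connectedComponents(m.astype(np.uint8)); 
    k=np.unravel_index(np.argmin(np.where(m,np.hypot(X[...,0]-c[0],X[...,1]-c[1]),9)),m.shape)
    P=X[l==l[k]]; (cx,cy),(w,h),a=cv2.minAreaRect((P[:,:2]*1000).astype(np.float32))
    if w<h: w,h,a=h,w,a+90
    return np.array([cx,cy])/1000,w,h,a,np.percentile(P[:,2],[5,50,95]),len(P)
E
python3 - <<'E'
from fit import *
z=np.load("w1.npz"); C=(z["K"],z["R"],z["t"])
print("clip",axis(z["d"],C,(.463,-.271))); print("push",axis(z["d"],C,(.449,-.389)))
for n in("scene","side"):
    im,d,C=shot(n); X=cloud(d,C)
    print(n,"clip",axis(d,C,(.463,-.271)))
    print(n,"push",axis(d,C,(.449,-.389)))
    for nm,c,r in(("base",(.6,-.05),.2),("wdish",(.47,.36),.12)):
        m=(np.hypot(X[...,0]-c[0],X[...,1]-c[1])<r)&(X[...,2]>.007 if nm=="base" else X[...,2]>.002)&(X[...,2]<(.022 if nm=="base" else .014))
        nn,l,st,_=cv2.connectedComponentsWithStats(m.astype(np.uint8)); k=1+np.argmax(st[1:,4]); P=X[l==k]
        print(n,nm,cv2.minAreaRect((P[:,:2]*1000).astype(np.float32)),len(P))
    for q in["timer_knob","handle_grip","handle_pivot","tray","dish","steriliser"]:
        for r in models.tip_of(q,n)[:2]: print(q,round(r["conf"],2),np.round(r["position"]),pt(r["position"],d,C))
cv2.imwrite("pics/side1.png",im)
E
```

```text
clip (array([ 0.46 , -0.273]), 58.137447357177734, 13.325748443603516, 7.960774898529053, array([0.006, 0.011, 0.013]), 430)
push (array([ 0.448, -0.388]), 91.76737976074219, 12.020293235778809, 18.989490509033203, array([0.008, 0.011, 0.013]), 483)
scene clip (array([ 0.462, -0.274]), 59.03002166748047, 17.018938064575195, 4.306116580963135, array([0.005, 0.01 , 0.015]), 113)
scene push (array([ 0.45 , -0.389]), 91.67974853515625, 13.149202346801758, 20.04463768005371, array([0.006, 0.01 , 0.014]), 162)
scene base ((586.6944580078125, -25.283004760742188), (212.3795166015625, 297.01763916015625), 8.601755142211914) 7097
scene wdish ((469.03424072265625, 392.39166259765625), (132.393798828125, 159.5899658203125), 82.96036529541016) 785
timer_knob 0.48 [289. 278.] [ 0.628 -0.203  0.045]
handle_grip 0.78 [359. 154.] [0.456 0.134 0.12 ]
handle_grip 0.57 [344. 246.] [ 0.614 -0.031  0.016]
handle_pivot 0.69 [357. 196.] [0.515 0.085 0.039]
handle_pivot 0.17 [342. 242.] [ 0.602 -0.028  0.015]
dish 0.66 [416. 153.] [0.625 0.154 0.244]
dish 0.64 [343. 127.] [0.239 0.252 0.005]
steriliser 0.75
[... 199 characters left out ...]
92.09545135498047, 12.038119316101074, 19.641048431396484, array([0.006, 0.01 , 0.012]), 234)
side base ((583.265380859375, -26.942352294921875), (212.02322387695312, 295.13104248046875), 8.602410316467285) 4574
side wdish ((460.7873229980469, 359.7304992675781), (180.05148315429688, 132.3690643310547), 80.63798522949219) 776
timer_knob 0.62 [413. 235.] [ 0.623 -0.202  0.041]
handle_grip 0.8 [281. 171.] [0.451 0.135 0.119]
handle_pivot 0.69 [299. 198.] [0.482 0.098 0.042]
tray 0.76 [362. 215.] [ 0.6   -0.035  0.013]
tray 0.29 [360. 220.] [ 0.581 -0.051  0.013]
dish 0.71 [198. 210.] [0.243 0.257 0.001]
dish 0.69 [253. 174.] [0.463 0.364 0.003]
steriliser 0.9 [362. 218.] [ 0.591 -0.046  0.013]
```

View pics/side1.png

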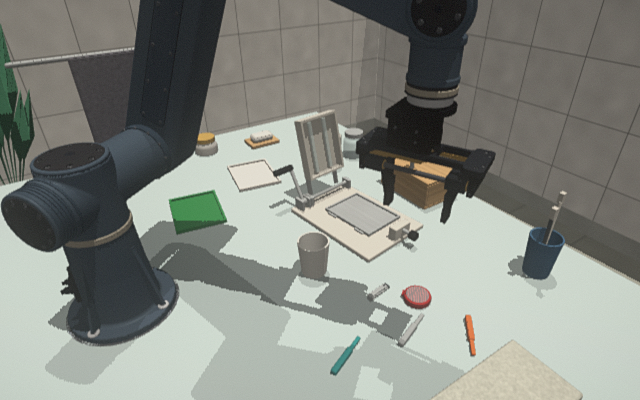

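Two tools are confirmed. The steriliser's origin is about (0.600, -0.032) with yaw 8.6°, and the knob and grip positions agree with that. The dish is about (0.462, 0.361). First I'll check the cup clearance and the settled pose.

Run:
```python
from fit import *
s=bot.read_state(); print(s["position"],np.array(s["tcp_rot"])[:2,0],s["joint_positions"])
z=np.load("w1.npz"); C=(z["K"],z["R"],z["t"]); X=cloud(z["d"],C)
m=(np.hypot(X[...,0]-.41,X[...,1]+.15)<.07)&(X[...,2]>.075)&(X[...,2]<.1); P=X[m]
print(cv2.minEnclosingCircle((P[:,:2]*1000).astype(np.float32)),P[:,2].max())
```

```text
[ 0.439 -0.369  0.298] [0.91  0.415] [-51.156  23.091  86.197  -0.001  70.714  14.327]
((384.18072509765625, -134.7904052734375), 36.15818405151367) 0.0871808998935803
```

```bash
python3 -m handwheel '[[0,-0.022,-0.04,0,0,-0.045],[0,-0.022,-0.08,0,0,-0.045],[0,-0.022,-0.12,0,0,-0.045],[0,-0.022,-0.16,0,0,-0.045],[0,-0.022,-0.2,0,0,-0.045],[0,-0.022,-0.23,0,0,-0.045],[0,-0.022,-0.25,0,0,-0.045],[0,-0.022,-0.269,0,0,-0.045]]' 0.2
python3 -m handwheel '[[0,0,0,0,0,0],[0,0,0,0,0,0],[0,0,0,0,0,0],[0,0,0,0,0,0],[0,0,0,0,0,0],[0,0,0,0,0,0],[0,0,0,0,0,0],[0,0,0,0,0,0]]' -1
```

```text
time_s: 3.63
position: [0.4389, -0.3901, 0.0263]
tcp_rot: [[0.943, 0.331, -0.001], [0.331, -0.943, 0.002], [-0.001, -0.002, -1.0]]
force: [0.1, -0.3, 0.3]
opening: 0.61
grasp_force: 0.0
time_s: 4.3
position: [0.4394, -0.3908, 0.0289]
tcp_rot: [[0.943, 0.331, 0.0], [0.331, -0.943, -0.0], [0.0, 0.001, -1.0]]
force: [0.3, -0.1, 1.0]
opening: 0.13
grasp_force: 30.0
```

```bash
python3 -m handwheel '[[0,0,0.04,0,0,0],[0,0,0.08,0,0,0],[0,0,0.12,0,0,-0.03],[0.015,0.035,0.13,0,0,-0.06],[0.03,0.07,0.13,0,0,-0.094],[0.047,0.105,0.13,0,0,-0.094],[0.062,0.14,0.13,0,0,-0.094],[0.08,0.17,0.13,0,0,-0.094]]'
python3 -m handwheel '[[0.015,0.03,0,0,0,0],[0.03,0.065,0,0,0,0],[0.045,0.1,0,0,0,0],[0.06,0.13,0,0,0,0],[0.077,0.148,0,0,0,0],[0.077,0.148,0,0,0,0],[0.077,0.148,-0.03,0,0,0],[0.077,0.148,-0.04,0,0,0]]'
```

```text
time_s: 4.97
position: [0.5187, -0.2181, 0.1587]
tcp_rot: [[0.989, 0.149, -0.001], [0.149, -0.989, 0.001], [-0.001, -0.001, -1.0]]
force: [0.2, -0.8, -0.6]
opening: 0.132
grasp_force: 30.0
time_s: 5.63
position: [0.5949, -0.072, 0.1165]
tcp_rot: [[0.989, 0.15, -0.003], [0.15, -0.989, 0.001], [-0.003, -0.001, -1.0]]
force: [-0.7, 1.2, -1.1]
opening: 0.131
grasp_force: 30.0
```

Run:
```python
from fit import *
im,d,C=shot("wrist"); cv2.imwrite("pics/w2.png",im)
s=bot.read_state(); print(s["position"],s["opening"])
X=cloud(d,C)
c,sn=np.cos(np.radians(8.6)),np.sin(np.radians(8.6)); L=lambda x,y:(.600+c*x-sn*y,-.032+sn*x+c*y)
for r in models.tip_of("tray","wrist")[:2]: print(r,pt(r["position"],d,C))
for p in[(57,78),(57,-78),(-57,78),(-57,-78)]: 
    w=L(p[0]/1e3,p[1]/1e3); u=proj((*w,.02),C); cv2.circle(im,tuple(int(v) for v in u),3,(0,0,255),-1)
cv2.imwrite("pics/w2.png",im)
```

```text
[ 0.593 -0.072  0.115] 0.12918977059145934
{'position': [264.2, 189.5], 'conf': 0.65} [ 0.607 -0.027  0.015]
```

View pics/w2.png

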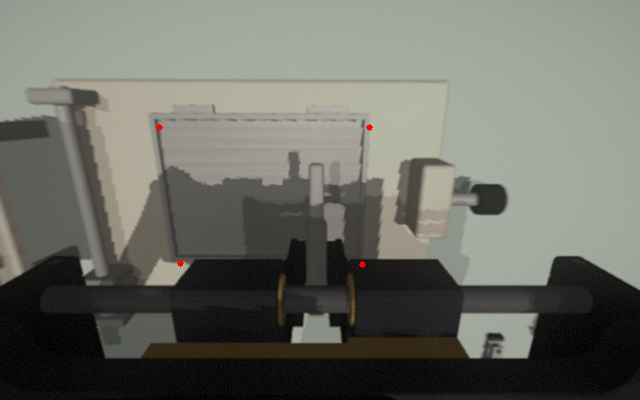

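The view shows the tray between (155,118) and (365,255) and the pusher held along its x axis. The projected corners suggest moving the origin about +4 mm in x. Lowering.

```bash
python3 -m handwheel '[[0.007,0,-0.03,0,0,0],[0.007,0,-0.05,0,0,0],[0.007,0,-0.06,0,0,0],[0.007,0,-0.065,0,0,0],[0.007,0,-0.069,0,0,0],[0.007,0,-0.069,0,0,0],[0.007,0,-0.069,0,0,0],[0.007,0,-0.069,0,0,0]]'
python3 -m handwheel '[[0,0,0,0,0,0],[0,0,0,0,0,0],[0,0,0,0,0,0],[0,0,0,0,0,0],[0,0,0,0,0,0],[0,0,0.02,0,0,0],[0,0,0.06,0,0,0],[0,0,0.1,0,0,0]]' -0.3
```

```text
time_s: 6.4
position: [0.604, -0.0729, 0.0507]
tcp_rot: [[0.989, 0.149, 0.002], [0.149, -0.989, -0.001], [0.002, 0.001, -1.0]]
force: [-0.2, 0.0, 0.4]
opening: 0.134
grasp_force: 30.0
time_s: 7.07
position: [0.6018, -0.0722, 0.1489]
tcp_rot: [[0.989, 0.149, -0.005], [0.149, -0.989, 0.002], [-0.005, -0.002, -1.0]]
force: [1.3, -0.6, 0.1]
opening: 0.344
grasp_force: 0.0
```

```bash
python3 -m handwheel '[[-0.02,-0.02,0.02,0,0,0],[-0.05,-0.05,0.04,0,0,0],[-0.075,-0.08,0.05,0,0,0],[-0.1,-0.11,0.06,0,0,0],[-0.125,-0.14,0.06,0,0,0],[-0.15,-0.17,0.06,0,0,0],[-0.175,-0.2,0.06,0,0,0],[-0.19,-0.22,0.06,0,0,0]]'
python3 - <<'E'
from fit import *
im,d,C=shot("wrist"); cv2.imwrite("pics/w3.png",im)
s=bot.read_state(); print(s["position"])
for r in models.tip_of("clipper_small","wrist")[:2]: print(r,pt(r["position"],d,C))
print(axis(d,C,(.461,-.273)))
im,d,C=shot("scene"); print(axis(d,C,(.61,-.07),.055,.0215,.04))
E
```

```text
time_s: 7.73
position: [0.411, -0.2948, 0.2099]
tcp_rot: [[0.989, 0.148, -0.0], [0.148, -0.989, -0.001], [-0.001, 0.001, -1.0]]
force: [0.2, -0.0, -1.1]
opening: 0.348
grasp_force: 0.0
[ 0.41  -0.298  0.21 ]
{'position': [301.3, 137.9], 'conf': 0.91} [ 0.459 -0.271  0.012]
(array([ 0.46 , -0.273]), 57.146636962890625, 13.015752792358398, 8.113240242004395, array([0.005, 0.011, 0.013]), 659)
(array([ 0.614, -0.073]), 90.65071868896484, 13.304678916931152, 8.118760108947754, array([0.022, 0.026, 0.029]), 141)
```

```bash
python3 -m handwheel '[[0.03,0.015,-0.02,0,0,0],[0.05,0.025,-0.05,0,0,0],[0.05,0.025,-0.09,0,0,0],[0.05,0.025,-0.12,0,0,0],[0.05,0.025,-0.15,0,0,0],[0.05,0.025,-0.17,0,0,0],[0.05,0.025,-0.181,0,0,0],[0.05,0.025,-0.181,0,0,0]]' 0.1
python3 -m handwheel '[[0,0,0,0,0,0],[0,0,0,0,0,0],[0,0,0,0,0,0],[0,0,0,0,0,0],[0,0,0,0,0,0],[0,0,0,0,0,0],[0,0,0,0,0,0],[0,0,0,0,0,0]]' -1
```

```text
time_s: 8.55
position: [0.4633, -0.2658, 0.0269]
tcp_rot: [[0.989, 0.151, -0.002], [0.151, -0.989, 0.003], [-0.002, -0.003, -1.0]]
force: [-0.5, -0.2, 0.6]
opening: 0.55
grasp_force: 0.0
time_s: 9.22
position: [0.4636, -0.268, 0.029]
tcp_rot: [[0.989, 0.149, 0.001], [0.149, -0.989, -0.001], [0.001, 0.001, -1.0]]
force: [1.0, -0.0, 3.4]
opening: 0.143
grasp_force: 30.0
```

```bash
python3 -m handwheel '[[0,0,0.04,0,0,0],[0,0,0.08,0,0,0],[0.02,0.02,0.11,0,0,0],[0.035,0.055,0.12,0,0,0],[0.05,0.09,0.12,0,0,0],[0.065,0.125,0.12,0,0,0],[0.08,0.16,0.12,0,0,0],[0.1,0.19,0.12,0,0,0]]'
python3 -m handwheel '[[0.02,0.03,0,0,0,0],[0.039,0.05,0,0,0,0],[0.039,0.06,-0.03,0,0,0],[0.039,0.06,-0.06,0,0,0],[0.039,0.06,-0.08,0,0,0],[0.039,0.06,-0.095,0,0,0],[0.039,0.06,-0.1,0,0,0],[0.039,0.06,-0.1,0,0,0]]'
python3 -m handwheel '[[0,0,-0.003,0,0,0],[0,0,-0.003,0,0,0],[0,0,-0.003,0,0,0],[0,0,-0.003,0,0,0],[0,0,-0.003,0,0,0],[0,0,-0.003,0,0,0],[0,0,-0.003,0,0,0],[0,0,-0.003,0,0,0]]'
```

```text
time_s: 9.88
position: [0.562, -0.075, 0.1484]
tcp_rot: [[0.989, 0.149, -0.003], [0.149, -0.989, 0.001], [-0.003, -0.002, -1.0]]
force: [0.4, -0.5, -2.0]
opening: 0.146
grasp_force: 30.0
time_s: 10.55
position: [0.6009, -0.0174, 0.0469]
tcp_rot: [[0.989, 0.149, -0.004], [0.149, -0.989, 0.001], [-0.004, -0.001, -1.0]]
force: [0.4, 0.6, -0.2]
opening: 0.145
grasp_force: 30.0
time_s: 11.22
position: [0.6024, -0.0176, 0.0458]
tcp_rot: [[0.989, 0.149, 0.0], [0.149, -0.989, -0.0], [0.0, 0.0, -1.0]]
force: [-0.1, 0.4, -0.5]
opening: 0.148
grasp_force: 30.0
```

```bash
python3 -m handwheel '[[0,0,0,0,0,0],[0,0,0,0,0,0],[0,0,0,0,0,0],[0,0,0.02,0,0,0],[0,0,0.06,0,0,0],[-0.02,0,0.1,0,0,0],[-0.06,0,0.13,0,0,0],[-0.1,0,0.16,0,0,0]]' -0.3
python3 - <<'E'
from fit import *
s=bot.read_state(); print(s["position"],s["opening"])
im,d,C=shot("wrist"); cv2.imwrite("pics/w4.png",im); 
for nm,c in(("clip",(.602,-.019)),("push",(.614,-.073))): print(nm,axis(d,C,c,.055,.0215,.04))
for r in models.tip_of("handle_grip","wrist")[:2]: print(r,pt(r["position"],d,C))
im,d,C=shot("scene")
for nm,c in(("clip",(.602,-.019)),("push",(.614,-.073))): print(nm,axis(d,C,c,.055,.0215,.04))
for n in("scene","side"):
    if n=="side": im,d,C=shot("side")
    for r in models.tip_of("handle_grip",n)[:1]: print(r,pt(r["position"],d,C))
E
```

```text
time_s: 11.88
position: [0.5181, -0.018, 0.1956]
tcp_rot: [[0.989, 0.15, 0.003], [0.15, -0.989, -0.001], [0.003, 0.001, -1.0]]
force: [-0.9, -0.1, 0.5]
opening: 0.345
grasp_force: 0.0
[ 0.518 -0.018  0.196] 0.3454164018819994
clip (array([ 0.594, -0.018]), 51.26569366455078, 11.978798866271973, 8.92785358428955, array([0.023, 0.027, 0.028]), 670)
push (array([ 0.613, -0.071]), 91.40375518798828, 12.383753776550293, 8.345199584960938, array([0.023, 0.026, 0.028]), 1122)
{'position': [109.9, 271.1], 'conf': 0.95} [0.456 0.135 0.122]
clip (array([ 0.6  , -0.018]), 58.719669342041016, 11.961238861083984, 11.454609870910645, array([0.022, 0.026, 0.029]), 89)
push (array([ 0.615, -0.073]), 91.83424377441406, 13.369454383850098, 8.011805534362793, array([0.023, 0.026, 0.03 ]), 141)
{'position': [360.1, 154.4], 'conf': 0.63} [0.46  0.135 0.12 ]
{'position': [282.1, 171.4], 'conf': 0.76} [0.453 0.132 0.117]
```

View pics/w4.png

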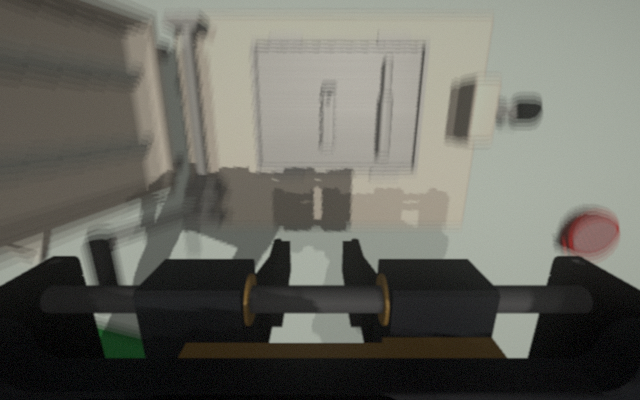

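The view shows both tools flat in the tray, the clipper at (327,115) and the pusher at (385,108), and the raised hood on the left. Now for the handle: its bar is at about (0.452, 0.135, 0.115).

```bash
python3 -m handwheel '[[-0.04,0,0.01,0,0,0],[-0.066,0.02,0.01,0,0,0],[-0.066,0.06,0.01,0,0,0],[-0.066,0.1,0.01,0,0,0],[-0.066,0.14,0.01,0,0,0],[-0.066,0.153,0.01,0,0,0],[-0.066,0.153,0.01,0,0,0],[-0.066,0.153,0.01,0,0,0]]' -0.2
python3 - <<'E'
from fit import *
s=bot.read_state(); print(s["position"])
for n in("side","scene"):
    im,d,C=shot(n)
    X=cloud(d,C); m=(np.hypot(X[...,0]-.45,X[...,1]-.135)<.035)&(abs(X[...,2]-.115)<.014); P=X[m]; print(n,len(P),np.percentile(P,[5,50,95],axis=0) if len(P) else 0)
im,d,C=shot("wrist"); print(models.tip_of("handle_grip","wrist")[:1])
E
```

```text
time_s: 12.85
position: [0.4523, 0.1361, 0.2027]
tcp_rot: [[0.988, 0.152, -0.001], [0.152, -0.988, -0.0], [-0.001, 0.0, -1.0]]
force: [0.5, -0.8, 0.6]
opening: 0.401
grasp_force: 0.0
[0.452 0.136 0.203]
side 140 [[0.43  0.129 0.106]
 [0.456 0.134 0.117]
 [0.483 0.143 0.123]]
scene 115 [[0.437 0.129 0.113]
 [0.46  0.135 0.121]
 [0.482 0.145 0.125]]
[{'position': [312.0, 212.9], 'conf': 0.56}]
```

```bash
python3 -m handwheel '[[0,0,-0.02,0,0,0],[0,0,-0.04,0,0,0],[0,0,-0.06,0,0,0],[0,0,-0.07,0,0,0],[0,0,-0.08,0,0,0],[0,0,-0.082,0,0,0],[0,0,-0.082,0,0,0],[0,0,-0.082,0,0,0]]'
python3 -m handwheel '[[0.001,-0.007,0.004,0,0,0],[0.002,-0.014,0.007,0,0,0],[0.003,-0.022,0.01,0,0,0],[0.004,-0.029,0.012,0,0,0],[0.006,-0.037,0.014,0,0,0],[0.007,-0.045,0.0145,0,0,0],[0.008,-0.053,0.0145,0,0,0],[0.009,-0.061,0.014,0,0,0]]'
```

```text
time_s: 13.72
position: [0.4523, 0.1348, 0.1221]
tcp_rot: [[0.989, 0.148, 0.0], [0.148, -0.989, -0.0], [0.0, 0.0, -1.0]]
force: [-0.4, 0.2, -0.4]
opening: 0.398
grasp_force: 0.0
time_s: 14.38
position: [0.4613, 0.0731, 0.136]
tcp_rot: [[0.989, 0.149, 0.001], [0.149, -0.989, -0.001], [0.001, 0.001, -1.0]]
force: [-0.3, 0.6, 0.2]
opening: 0.401
grasp_force: 0.2
```

```bash
python3 -m handwheel '[[0.0015,-0.01,-0.001,0,0,0],[0.003,-0.019,-0.004,0,0,0],[0.004,-0.029,-0.007,0,0,0],[0.006,-0.038,-0.011,0,0,0],[0.007,-0.046,-0.016,0,0,0],[0.008,-0.054,-0.022,0,0,0],[0.009,-0.06,-0.028,0,0,0],[0.01,-0.065,-0.033,0,0,0]]'
python3 -m handwheel '[[0.001,-0.005,-0.003,0,0,0],[0.0015,-0.01,-0.003,0,0,0],[0.0015,-0.012,-0.003,0,0,0],[0.0015,-0.014,-0.003,0,0,0],[0.0015,-0.014,-0.003,0,0,0],[0.0015,-0.014,-0.003,0,0,0],[0.0015,-0.014,-0.003,0,0,0],[0.0015,-0.014,-0.003,0,0,0]]'
python3 - <<'E'
from fit import *
c,sn=np.cos(np.radians(8.6)),np.sin(np.radians(8.6)); 
for n in("side","scene"):
    im,d,C=shot(n); cv2.imwrite(f"pics/{n}5.png",im); X=cloud(d,C); x=X[...,0]-.604; y=X[...,1]+.031; l=c*x+sn*y; w=-sn*x+c*y
    m=(abs(l)<.055)&(abs(w)<.07); print(n,np.nanpercentile(X[...,2][m],[10,50,90]))
E
```

```text
time_s: 15.05
position: [0.4706, 0.0086, 0.1019]
tcp_rot: [[0.989, 0.149, -0.001], [0.149, -0.989, 0.0], [-0.001, -0.0, -1.0]]
force: [-0.7, 0.0, 0.0]
opening: 0.399
grasp_force: 0.0
time_s: 15.72
position: [0.4708, 0.0036, 0.0988]
tcp_rot: [[0.99, 0.141, -0.003], [0.141, -0.99, 0.013], [-0.001, -0.014, -1.0]]
force: [7.0, 37.9, -3.8]
opening: 0.404
grasp_force: 18.1
side [0.048 0.049 0.054]
scene [0.049 0.051 0.055]
```

View pics/side5.png

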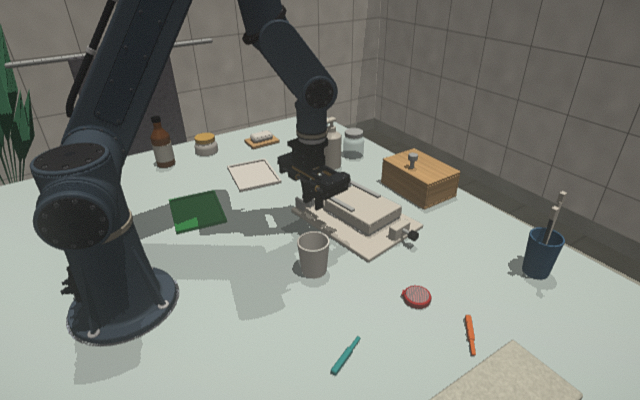

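The hood is down, with its top at 0.050 m, and the handle was pressed hard over. Next I back off, rise, and turn toward the timer knob.

```bash
python3 -m handwheel '[[-0.001,0.01,0.003,0,0,0],[-0.001,0.01,0.02,0,0,0],[-0.001,0.01,0.06,0,0,0],[-0.001,0.01,0.1,0,0,0.06],[0,0,0.1,0,0,0.12],[0.01,-0.03,0.1,0,0,0.18],[0.02,-0.06,0.1,0,0,0.24],[0.04,-0.09,0.1,0,0,0.3]]'
python3 -m handwheel '[[0.02,-0.02,0,0,0,0.06],[0.04,-0.04,0,0,0,0.12],[0.06,-0.06,0,0,0,0.18],[0.08,-0.08,0,0,0,0.24],[0.08,-0.09,0,0,0,0.3],[0.08,-0.1,0,0,0,0.36],[0.08,-0.1,0,0,0,0.42],[0.08,-0.1,0,0,0,0.485]]' 0
python3 - <<'E'
from fit import *
s=bot.read_state(); print(s["position"],np.array(s["tcp_rot"])[:2,1])
im,d,C=shot("wrist"); cv2.imwrite("pics/w6.png",im)
for r in models.tip_of("timer_knob","wrist")[:2]: print(r,pt(r["position"],d,C))
for n in("side","scene"):
    im,d,C=shot(n)
    for r in models.tip_of("timer_knob",n)[:1]: print(n,r,pt(r["position"],d,C))
    for r in models.tip_of("handle_grip",n)[:1]: print(n,r,pt(r["position"],d,C))
E
```

```text
time_s: 16.48
position: [0.5107, -0.0947, 0.2]
tcp_rot: [[0.727, 0.687, -0.002], [0.687, -0.727, 0.001], [-0.001, -0.002, -1.0]]
force: [0.0, 1.0, -0.4]
opening: 0.403
grasp_force: 0.0
time_s: 17.15
position: [0.5921, -0.1954, 0.1991]
tcp_rot: [[-0.149, 0.989, -0.001], [0.989, 0.149, 0.0], [0.001, -0.001, -1.0]]
force: [1.0, 1.0, -0.5]
opening: 0.499
grasp_force: 0.0
[ 0.592 -0.195  0.199] [0.989 0.149]
side {'position': [412.2, 235.0], 'conf': 0.58} [ 0.623 -0.2    0.04 ]
side {'position': [315.1, 195.5], 'conf': 0.52} [0.479 0.008 0.096]
scene {'position': [290.0, 278.3], 'conf': 0.65} [ 0.631 -0.202  0.045]
scene {'position': [325.5, 182.9], 'conf': 0.74} [0.477 0.01  0.103]
```

View pics/w6.png

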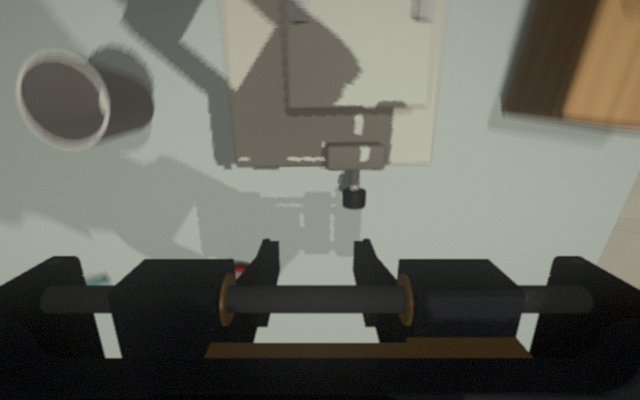

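The view shows the knob at (354,198) below its housing at (355,155).

Run:
```python
from fit import *
im,d,C=shot("wrist"); print(ray((354,198),C,.034),pt((354,198),d,C))
X=cloud(d,C); dark=(im.max(2)<60)&(X[...,2]>.02)&(X[...,2]<.055)&(np.hypot(X[...,0]-.627,X[...,1]+.2)<.04); P=X[dark]; print(len(P),P.min(0),P.max(0),np.median(P,0))
```

```text
[ 0.632 -0.195  0.034] [ 0.63  -0.192  0.046]
371 [ 0.618 -0.204  0.027] [ 0.641 -0.186  0.048] [ 0.629 -0.194  0.044]
```

```bash
python3 -m handwheel '[[0.03,-0.003,-0.02,0,0,0],[0.037,-0.004,-0.05,0,0,0],[0.037,-0.004,-0.085,0,0,0],[0.037,-0.004,-0.115,0,0,0],[0.037,-0.004,-0.14,0,0,0],[0.037,-0.004,-0.155,0,0,0],[0.037,-0.004,-0.159,0,0,0],[0.037,-0.004,-0.159,0,0,0]]'
python3 -m handwheel '[[0,0,0,0,0,0],[0,0,0,0,0,0],[0,0,0,0,0,0],[0,0,0,0,0,0],[0,0,0,0,0,0],[0,0,0,0,0,0],[0,0,0,0,0,0],[0,0,0,0,0,0]]' -1
```

```text
time_s: 18.27
position: [0.6285, -0.1982, 0.0394]
tcp_rot: [[-0.143, 0.99, -0.003], [0.99, 0.143, 0.001], [0.002, -0.002, -1.0]]
force: [0.1, 0.9, 0.8]
opening: 0.498
grasp_force: 0.0
time_s: 18.93
position: [0.6315, -0.199, 0.0424]
tcp_rot: [[-0.143, 0.99, 0.005], [0.99, 0.143, -0.002], [-0.002, 0.005, -1.0]]
force: [5.2, 2.5, 4.1]
opening: 0.266
grasp_force: 30.0
```

```bash
python3 -m handwheel '[[0.0005,-0.0033,0,0,0,0],[0.001,-0.0066,0,0,0,0],[0.0015,-0.0099,0,0,0,0],[0.002,-0.0132,0,0,0,0],[0.0025,-0.0165,0,0,0,0],[0.003,-0.0198,0,0,0,0],[0.0035,-0.0231,0,0,0,0],[0.004,-0.0264,0,0,0,0]]'
python3 -m handwheel '[[0.0004,-0.003,0,0,0,0],[0.0008,-0.005,0,0,0,0],[0.001,-0.006,0,0,0,0],[0.001,-0.007,0,0,0,0],[0.001,-0.007,0,0,0,0],[0.001,-0.007,0,0,0,0],[0.001,-0.007,0,0,0,0],[0.001,-0.007,0,0,0,0]]'
python3 - <<'E'
from fit import *
for n in("side","scene"):
    im,d,C=shot(n)
    for q in("timer_knob",): 
        for r in models.tip_of(q,n)[:1]: print(n,r,pt(r["position"],d,C))
cv2.imwrite("pics/scene7.png",im[180:380,180:480])
im,d,C=shot("side"); cv2.imwrite("pics/side7.png",cv2.resize(im[180:300,330:500],None,fx=3,fy=3))
E
```

```text
time_s: 19.6
position: [0.6347, -0.2206, 0.0423]
tcp_rot: [[-0.142, 0.99, 0.002], [0.99, 0.142, 0.006], [0.006, 0.003, -1.0]]
force: [5.2, 13.2, 8.4]
opening: 0.266
grasp_force: 30.0
time_s: 20.27
position: [0.6359, -0.2289, 0.0423]
tcp_rot: [[-0.143, 0.99, 0.003], [0.99, 0.143, 0.004], [0.004, 0.003, -1.0]]
force: [5.8, 9.3, 7.4]
opening: 0.266
grasp_force: 30.0
side {'position': [425.5, 240.3], 'conf': 0.39} [ 0.634 -0.233  0.04 ]
```

View pics/side7.png

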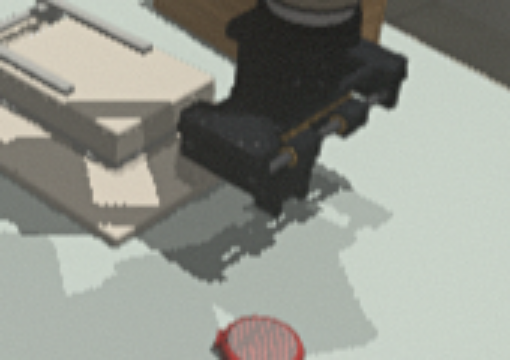

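The hand hides the knob and travel is about 30 mm. I'll pull a little further and check for the force rise at the stop.

```bash
python3 -m handwheel '[[0.0003,-0.002,0,0,0,0],[0.0006,-0.004,0,0,0,0],[0.0008,-0.005,0,0,0,0],[0.0008,-0.005,0,0,0,0],[0.0008,-0.005,0,0,0,0],[0.0008,-0.005,0,0,0,0],[0.0008,-0.005,0,0,0,0],[0.0008,-0.005,0,0,0,0]]'
```

```text
time_s: 21.18
position: [0.6359, -0.2291, 0.0422]
tcp_rot: [[-0.142, 0.99, 0.0], [0.99, 0.142, 0.011], [0.011, 0.002, -1.0]]
force: [6.0, 19.7, 10.8]
opening: 0.261
grasp_force: 30.0
```

It's at the stop: the force rose and the knob didn't move. Releasing and waiting.

```bash
python3 -m handwheel '[[0,0,0,0,0,0],[0,0,0,0,0,0],[0,0,0,0,0,0],[0,0,0,0,0,0],[0,0,0,0,0,0],[0,0,0.03,0,0,0],[0,0,0.06,0,0,0],[0,0,0.1,0,0,0]]' 0.2
python3 -m handwheel '[[0,0,0.04,0,0,0],[-0.01,0,0.08,0,0,0],[-0.03,0.02,0.08,0,0,-0.06],[-0.06,0.05,0.08,0,0,-0.12],[-0.09,0.07,0.08,0,0,-0.18],[-0.11,0.1,0.08,0,0,-0.24],[-0.13,0.12,0.08,0,0,-0.3],[-0.15,0.14,0.08,0,0,-0.36]]'
python3 -m handwheel '[[0,0.02,0,0,0,-0.06],[0,0.05,0,0,0,-0.12],[0,0.07,0,0,0,-0.18],[0,0.09,0,0,0,-0.24],[0,0.1,0,0,0,-0.3],[0,0.1,0,0,0,-0.36],[0,0.1,0,0,0,-0.425],[0,0.1,0,0,0,-0.425]]' -0.2
python3 - <<'E'
from fit import *
s=bot.read_state(); print(s["position"],np.array(s["tcp_rot"])[:2,0])
for n in("side","scene"):
    im,d,C=shot(n)
    for q in("timer_knob","handle_grip"): 
        for r in models.tip_of(q,n)[:1]: print(n,q,r,pt(r["position"],d,C))
E
```

```text
time_s: 21.85
position: [0.6327, -0.2369, 0.1387]
tcp_rot: [[-0.142, 0.99, -0.007], [0.99, 0.142, 0.003], [0.004, -0.006, -1.0]]
force: [0.2, -0.6, -0.1]
opening: 0.593
grasp_force: 0.0
time_s: 22.52
position: [0.4832, -0.0963, 0.2208]
tcp_rot: [[0.55, 0.835, -0.001], [0.835, -0.55, 0.0], [-0.0, -0.001, -1.0]]
force: [0.6, 0.5, -0.1]
opening: 0.599
grasp_force: 0.0
time_s: 23.18
position: [0.4848, 0.0028, 0.2207]
tcp_rot: [[0.99, 0.142, -0.001], [0.142, -0.99, -0.0], [-0.001, 0.0, -1.0]]
force: [0.3, -0.1, -0.1]
opening: 0.402
grasp_force: 0.0
[0.485 0.003 0.221] [0.99  0.142]
side timer_knob {'position': [411.1, 235.5], 'conf': 0.45} [ 0.621 -0.199  0.039]
side handle_grip {'position': [310.9, 194.7], 'conf': 0.65} [0.467 0.009 0.102]
scene timer_knob {'position': [287.2, 276.6], 'conf': 0.68} [ 0.6   -0.192  0.003]
scene handle_grip {'position': [324.9, 181.6], 'conf': 0.55} [0.473 0.01  0.104]
```

```bash
python3 -m handwheel '[[-0.015,0.007,0,0,0,0.004],[-0.015,0.007,-0.03,0,0,0.004],[-0.015,0.007,-0.05,0,0,0.004],[-0.015,0.007,-0.07,0,0,0.004],[-0.015,0.007,-0.09,0,0,0.004],[-0.015,0.007,-0.105,0,0,0.004],[-0.015,0.007,-0.115,0,0,0.004],[-0.015,0.007,-0.118,0,0,0.004]]' -0.2
python3 -m handwheel '[[0,0,0,0,0,0],[0,0,0,0,0,0],[0,0,0,0,0,0],[0,0,0,0,0,0],[0,0,0,0,0,0],[0,0,0,0,0,0],[0,0,0,0,0,0],[0,0,0,0,0,0]]'
python3 - <<'E'
from fit import *
im,d,C=shot("side"); print(models.tip_of("timer_knob","side")[:1])
E
```

```text
time_s: 24.15
position: [0.4692, 0.0099, 0.1013]
tcp_rot: [[0.988, 0.153, -0.003], [0.153, -0.988, 0.001], [-0.003, -0.001, -1.0]]
force: [-0.2, -0.3, -0.9]
opening: 0.399
grasp_force: 0.0
time_s: 24.82
position: [0.4702, 0.01, 0.103]
tcp_rot: [[0.988, 0.152, 0.0], [0.152, -0.988, -0.0], [0.0, 0.0, -1.0]]
force: [0.3, -0.3, -0.1]
opening: 0.399
grasp_force: 0.0
[{'position': [412.5, 237.5], 'conf': 0.56}]
```

```bash
python3 -m handwheel '[[-0.001,0.007,0.007,0,0,0],[-0.002,0.015,0.0135,0,0,0],[-0.0035,0.023,0.019,0,0,0],[-0.005,0.0315,0.024,0,0,0],[-0.006,0.041,0.0275,0,0,0],[-0.0075,0.05,0.03,0,0,0],[-0.009,0.06,0.032,0,0,0],[-0.0105,0.07,0.033,0,0,0]]'
python3 -m handwheel '[[-0.0015,0.01,0,0,0,0],[-0.003,0.02,-0.001,0,0,0],[-0.0045,0.0295,-0.003,0,0,0],[-0.006,0.039,-0.006,0,0,0],[-0.007,0.046,-0.009,0,0,0],[-0.008,0.0515,-0.012,0,0,0],[-0.0085,0.056,-0.0145,0,0,0],[-0.0095,0.062,-0.0145,0,0,0]]'
python3 -m handwheel '[[0,0.002,0,0,0,0],[0,0.004,0,0,0,0],[0,0.004,0,0,0,0],[0,0.004,0,0,0,0],[0,0.004,0,0,0,0],[0,0.004,0,0,0,0],[0,0.004,0,0,0,0],[0,0.004,0,0,0,0]]'
```

```text
time_s: 25.58
position: [0.463, 0.0789, 0.1384]
tcp_rot: [[0.988, 0.154, 0.009], [0.154, -0.988, -0.004], [0.008, 0.005, -1.0]]
force: [1.6, -6.4, 4.1]
opening: 0.4
grasp_force: 3.2
time_s: 26.25
position: [0.4489, 0.1424, 0.1203]
tcp_rot: [[0.988, 0.152, -0.003], [0.152, -0.988, -0.0], [-0.003, -0.0, -1.0]]
force: [0.3, -0.4, -0.9]
opening: 0.4
grasp_force: 0.6
time_s: 26.92
position: [0.4502, 0.1458, 0.1214]
tcp_rot: [[0.988, 0.152, 0.0], [0.152, -0.988, 0.0], [0.0, 0.0, -1.0]]
force: [-0.5, -0.3, -0.1]
opening: 0.401
grasp_force: 0.0
```

```bash
python3 -m handwheel '[[0,-0.009,0.005,0,0,0],[0,-0.009,0.04,0,0,0],[0,-0.009,0.08,0,0,0],[0,-0.009,0.12,0,0,0],[-0.02,0.03,0.13,0,0,0],[-0.04,0.07,0.13,0,0,0],[-0.06,0.11,0.13,0,0,0],[-0.06,0.15,0.13,0,0,0]]'
python3 -m handwheel '[[0,0.02,0,0,0,-0.06],[0,0.04,0,0,0,-0.1],[0,0.04,0,0,0,-0.15],[0,0.04,0,0,0,-0.15],[0,0.04,0,0,0,-0.15],[0,0.04,0,0,0,-0.15],[0,0.04,0,0,0,-0.15],[0,0.04,0,0,0,-0.15]]'
python3 - <<'E'
from fit import *
im,d,C=shot("wrist"); cv2.imwrite("pics/w8.png",im); X=cloud(d,C)
s=bot.read_state(); print(s["position"],np.array(s["tcp_rot"])[:2,0])
for r in models.tip_of("dish","wrist")[:2]: print(r,pt(r["position"],d,C))
m=((np.hypot(X[...,0]-.46,X[...,1]-.36)<.13)&(X[...,2]>.0022)&(X[...,2]<.02)).astype(np.uint8)
nn,l,st,_=cv2.connectedComponentsWithStats(m); k=1+np.argmax(st[1:,4]); P=X[l==k]; print(cv2.minAreaRect((P[:,:2]*1000).astype(np.float32)),np.percentile(P[:,2],[5,50,95]))
for n in("scene","side"):
    im,d,C=shot(n)
    for nm,c in(("clip",(.60,-.019)),("push",(.614,-.073))):
        try: print(n,nm,axis(d,C,c,.055,.0215,.04))
        except Exception as e: print(n,nm,"none")
    for q in("timer_knob","handle_grip","tray"): 
        for r in models.tip_of(q,n)[:1]: print(n,q,np.round(r["position"]),pt(r["position"],d,C))
cv2.imwrite("pics/side8.png",im)
E
```

```text
time_s: 27.58
position: [0.3872, 0.2887, 0.2521]
tcp_rot: [[0.989, 0.151, -0.003], [0.151, -0.989, -0.001], [-0.003, 0.001, -1.0]]
force: [0.9, -1.0, 0.2]
opening: 0.399
grasp_force: 0.0
time_s: 28.25
position: [0.3909, 0.3284, 0.2514]
tcp_rot: [[0.989, -0.147, -0.0], [-0.147, -0.989, -0.0], [-0.0, 0.0, -1.0]]
force: [0.3, 0.2, -0.5]
opening: 0.398
grasp_force: 0.0
[0.391 0.329 0.251] [ 0.989 -0.147]
{'position': [281.6, 118.6], 'conf': 0.84} [0.465 0.36  0.004]
{'position': [380.9, 267.0], 'conf': 0.62} [0.246 0.258 0.005]
((461.6082763671875, 362.7708740234375), (177.4782257080078, 134.7587432861328), 80.86061096191406) [0.003 0.005 0.011]
scene clip (array([ 0.599, -0.018]), 56.160926818847656, 16.220088958740234, 10.288249969482422, array([0.022, 0.026, 0.029]), 95)
scene push (array([ 0.615, -0.073]), 91.45580291748047, 11.94113826751709, 7.482354640960693, array([0.022, 0.026, 0.029]), 135)
scene timer_knob [291. 276.] [ 0.627 -0.197  0.044]
scene handle_grip [360. 156.] [0.461 0.132 0.119]
scene tray [342. 244.] [ 0.605 -0.032  0.016]
side clip (array([ 0.594, -0.018]), 57.71863555908203, 13.78525447845459, 15.496825218200684, array([0.022, 0.025, 0.027]), 50)
side push (array([ 0.6  , -0.074]), 68.30474853515625, 13.25362777709961, 9.274404525756836, array([0.022, 0.025, 0.027]), 73)
side timer_knob [413. 234.] [ 0.625 -0.2    0.042]
side handle_grip [281. 169.] [0.453 0.139 0.123]
side tray [362. 216.] [ 0.597 -0.038  0.014]
```

View pics/w8.png

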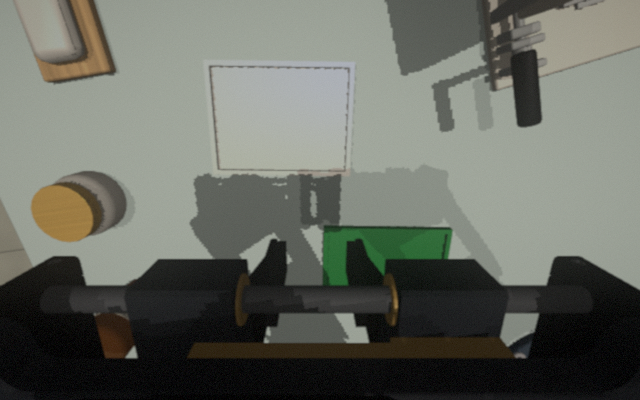

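View pics/side8.png

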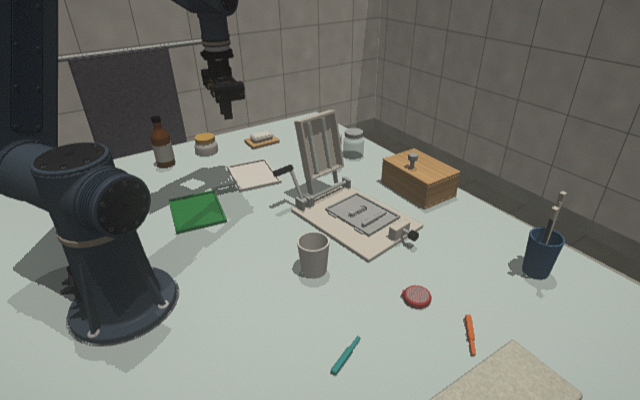

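The dish is clear, with corners at (205,62) and (352,170). The hood is up, the handle back, the knob home, and both tools are still in the tray. I'll fetch the clipper.

```bash
python3 -m handwheel '[[0.03,-0.03,0,0,0,0.05],[0.05,-0.06,0,0,0,0.1],[0.06,-0.1,0,0,0,0.149],[0.06,-0.14,0,0,0,0.149],[0.06,-0.18,0,0,0,0.149],[0.06,-0.22,0,0,0,0.149],[0.06,-0.26,0,0,0,0.149],[0.06,-0.3,0,0,0,0.149]]' -0.3
python3 -m handwheel '[[0,-0.04,0,0,0,0],[0.03,-0.047,-0.02,0,0,0],[0.06,-0.047,-0.03,0,0,0],[0.1,-0.047,-0.03,0,0,0],[0.14,-0.047,-0.04,0,0,0],[0.15,-0.047,-0.07,0,0,0],[0.15,-0.047,-0.1,0,0,0],[0.15,-0.047,-0.13,0,0,0]]'
```

```text
time_s: 29.42
position: [0.4504, 0.0274, 0.2515]
tcp_rot: [[0.989, 0.151, 0.0], [0.151, -0.989, -0.0], [0.0, 0.0, -1.0]]
force: [0.9, -0.5, -0.4]
opening: 0.345
grasp_force: 0.0
time_s: 30.08
position: [0.6022, -0.018, 0.1202]
tcp_rot: [[0.989, 0.151, 0.002], [0.151, -0.989, -0.0], [0.002, 0.001, -1.0]]
force: [0.1, -1.0, -0.3]
opening: 0.349
grasp_force: 0.0
```

```bash
python3 -m handwheel '[[0,0,-0.03,0,0,0],[0,0,-0.05,0,0,0],[0,0,-0.065,0,0,0],[0,0,-0.072,0,0,0],[0,0,-0.077,0,0,0],[0,0,-0.077,0,0,0],[0,0,-0.077,0,0,0],[0,0,-0.077,0,0,0]]'
python3 -m handwheel '[[0,0,0,0,0,0],[0,0,0,0,0,0],[0,0,0,0,0,0],[0,0,0,0,0,0],[0,0,0,0,0,0],[0,0,0,0,0,0],[0,0,0.02,0,0,0],[0,0,0.05,0,0,0]]' -1
```

```text
time_s: 30.75
position: [0.6016, -0.018, 0.0455]
tcp_rot: [[0.989, 0.15, 0.002], [0.15, -0.989, -0.001], [0.002, 0.001, -1.0]]
force: [0.5, 0.4, -0.3]
opening: 0.348
grasp_force: 0.0
time_s: 31.42
position: [0.5981, -0.0174, 0.0918]
tcp_rot: [[0.989, 0.15, -0.008], [0.15, -0.989, 0.002], [-0.007, -0.003, -1.0]]
force: [0.5, -0.6, -0.1]
opening: 0.141
grasp_force: 30.0
```

```bash
python3 -m handwheel '[[0,0,0.04,0,0,0],[0,0,0.08,0,0,0],[-0.02,0,0.11,0,0,0],[-0.06,0,0.12,0,0,0],[-0.1,0,0.12,0,0,0],[-0.135,0.02,0.12,0,0,0],[-0.152,0.05,0.12,0,0,0],[-0.152,0.09,0.12,0,0,0]]'
python3 -m handwheel '[[0,0.035,0,0,0,0],[0,0.075,0,0,0,0],[0,0.115,0,0,0,0],[0,0.155,0,0,0,0],[0,0.195,0,0,0,-0.05],[0.005,0.235,0,0,0,-0.1],[0.01,0.275,0,0,0,-0.154],[0.017,0.31,0,0,0,-0.154]]'
python3 -m handwheel '[[0,0.012,0,0,0,0],[0,0.012,-0.04,0,0,0],[0,0.012,-0.08,0,0,0],[0,0.012,-0.12,0,0,0],[0,0.012,-0.14,0,0,0],[0,0.012,-0.15,0,0,0],[0,0.012,-0.155,0,0,0],[0,0.012,-0.155,0,0,0]]'
```

```text
time_s: 32.08
position: [0.4432, 0.0717, 0.214]
tcp_rot: [[0.989, 0.146, -0.006], [0.146, -0.989, -0.0], [-0.006, -0.001, -1.0]]
force: [1.3, -0.1, -1.4]
opening: 0.142
grasp_force: 30.0
time_s: 32.75
position: [0.4647, 0.3847, 0.2141]
tcp_rot: [[0.987, -0.159, -0.001], [-0.159, -0.987, 0.0], [-0.001, 0.0, -1.0]]
force: [-0.0, -0.5, -0.2]
opening: 0.14
grasp_force: 30.0
time_s: 33.42
position: [0.4657, 0.3938, 0.0588]
tcp_rot: [[0.988, -0.157, -0.001], [-0.157, -0.988, -0.001], [-0.001, 0.001, -1.0]]
force: [-0.1, 0.3, -0.1]
opening: 0.146
grasp_force: 30.0
```

```bash
python3 -m handwheel '[[0,0,-0.01,0,0,0],[0,0,-0.018,0,0,0],[0,0,-0.022,0,0,0],[0,0,-0.025,0,0,0],[0,0,-0.025,0,0,0],[0,0,-0.025,0,0,0],[0,0,-0.025,0,0,0],[0,0,-0.025,0,0,0]]'
python3 -m handwheel '[[0,0,0,0,0,0],[0,0,0,0,0,0],[0,0,0,0,0,0],[0,0,0,0,0,0],[0,0,0.03,0,0,0],[0,0,0.07,0,0,0],[0,0,0.11,0,0,0],[0,0,0.15,0,0,0]]' -0.3
python3 -m handwheel '[[-0.02,-0.03,0.03,0,0,0],[-0.02,-0.07,0.03,0,0,0.05],[-0.02,-0.11,0.03,0,0,0.1],[-0.02,-0.15,0.03,0,0,0.154],[-0.02,-0.19,0.03,0,0,0.154],[-0.02,-0.23,0.03,0,0,0.154],[-0.02,-0.27,0.03,0,0,0.154],[-0.02,-0.31,0.03,0,0,0.154]]'
python3 - <<'E'
from fit import *
s=bot.read_state(); print(s["position"])
for n in("side","scene"):
    im,d,C=shot(n)
    for nm,c,lo in(("clip",(.467,.394),.011),("push",(.614,-.073),.0215)):
        try: print(n,nm,axis(d,C,c,.055,lo,.04))
        except Exception as e: print(n,nm,"none")
E
```

```text
time_s: 34.08
position: [0.4659, 0.3943, 0.0347]
tcp_rot: [[0.988, -0.157, 0.001], [-0.157, -0.988, 0.0], [0.001, -0.0, -1.0]]
force: [-0.1, 0.4, -0.2]
opening: 0.143
grasp_force: 30.0
time_s: 34.75
position: [0.4652, 0.3938, 0.1855]
tcp_rot: [[0.988, -0.157, -0.001], [-0.157, -0.988, -0.001], [-0.001, 0.001, -1.0]]
force: [0.8, -0.0, -0.4]
opening: 0.346
grasp_force: 0.0
time_s: 35.42
position: [0.4452, 0.0824, 0.2146]
tcp_rot: [[0.989, 0.151, 0.001], [0.151, -0.989, -0.0], [0.001, 0.0, -1.0]]
force: [1.0, -0.1, -0.2]
opening: 0.354
grasp_force: 0.0
[0.445 0.082 0.215]
side clip (array([0.45 , 0.396]), 33.5250129699707, 13.558414459228516, 162.69844818115234, array([0.012, 0.014, 0.016]), 22)
side push (array([ 0.61 , -0.072]), 90.21314239501953, 13.782395362854004, 9.288514137268066, array([0.022, 0.024, 0.027]), 88)
scene clip (array([0.46 , 0.394]), 52.552764892578125, 13.609922409057617, 169.15298461914062, array([0.012, 0.015, 0.018]), 48)
scene push (array([ 0.615, -0.073]), 90.53028106689453, 13.164597511291504, 7.835494041442871, array([0.022, 0.026, 0.03 ]), 142)
```

```bash
python3 -m handwheel '[[0,-0.04,0,0,0,0],[0,-0.08,0,0,0,0],[0.02,-0.115,0,0,0,0],[0.05,-0.14,0,0,0,0],[0.09,-0.156,-0.01,0,0,0],[0.13,-0.156,-0.03,0,0,0],[0.157,-0.156,-0.06,0,0,0],[0.157,-0.156,-0.09,0,0,0]]'
python3 -m handwheel '[[0,0,-0.03,0,0,0],[0,0,-0.05,0,0,0],[0,0,-0.065,0,0,0],[0,0,-0.075,0,0,0],[0,0,-0.081,0,0,0],[0,0,-0.081,0,0,0],[0,0,-0.081,0,0,0],[0,0,-0.081,0,0,0]]'
python3 -m handwheel '[[0,0,0,0,0,0],[0,0,0,0,0,0],[0,0,0,0,0,0],[0,0,0,0,0,0],[0,0,0,0,0,0],[0,0,0,0,0,0],[0,0,0.02,0,0,0],[0,0,0.05,0,0,0]]' -1
```

```text
time_s: 36.18
position: [0.611, -0.073, 0.1251]
tcp_rot: [[0.989, 0.15, 0.013], [0.15, -0.989, -0.003], [0.013, 0.005, -1.0]]
force: [0.8, -0.4, 0.8]
opening: 0.345
grasp_force: 0.0
time_s: 36.85
position: [0.6036, -0.0719, 0.0445]
tcp_rot: [[0.989, 0.15, 0.002], [0.15, -0.989, -0.001], [0.002, 0.001, -1.0]]
force: [0.3, 0.1, -0.0]
opening: 0.347
grasp_force: 0.0
time_s: 37.52
position: [0.6001, -0.0712, 0.0908]
tcp_rot: [[0.989, 0.15, -0.008], [0.15, -0.989, 0.002], [-0.007, -0.004, -1.0]]
force: [-0.0, 1.0, -0.3]
opening: 0.136
grasp_force: 30.0
```

```bash
python3 -m handwheel '[[0,0,0.04,0,0,0],[0,0,0.08,0,0,0],[-0.02,0,0.11,0,0,0],[-0.06,0,0.12,0,0,0],[-0.1,0,0.12,0,0,0],[-0.14,0.02,0.12,0,0,0],[-0.156,0.055,0.12,0,0,0],[-0.156,0.09,0.12,0,0,0]]'
python3 -m handwheel '[[0,0.035,0,0,0,0],[0,0.075,0,0,0,0],[0,0.115,0,0,0,0],[0,0.155,0,0,0,0],[0,0.195,0,0,0,-0.05],[0,0.235,0,0,0,-0.1],[0,0.275,0,0,0,-0.154],[0,0.314,0,0,0,-0.154]]'
python3 -m handwheel '[[0,0,0,0,0,0],[0,0,-0.04,0,0,0],[0,0,-0.08,0,0,0],[0,0,-0.12,0,0,0],[0,0,-0.14,0,0,0],[0,0,-0.15,0,0,0],[0,0,-0.155,0,0,0],[0,0,-0.155,0,0,0]]'
```

```text
time_s: 38.18
position: [0.4404, 0.019, 0.2129]
tcp_rot: [[0.989, 0.146, -0.007], [0.146, -0.989, 0.001], [-0.007, -0.002, -1.0]]
force: [0.4, 1.1, 0.5]
opening: 0.131
grasp_force: 30.0
time_s: 38.85
position: [0.4459, 0.3342, 0.2131]
tcp_rot: [[0.987, -0.16, -0.001], [-0.16, -0.987, -0.0], [-0.0, 0.0, -1.0]]
force: [0.6, 0.4, 0.7]
opening: 0.129
grasp_force: 30.0
time_s: 39.52
position: [0.4467, 0.3318, 0.0579]
tcp_rot: [[0.988, -0.157, -0.001], [-0.157, -0.988, -0.0], [-0.001, 0.001, -1.0]]
force: [-0.5, 0.2, 0.1]
opening: 0.137
grasp_force: 30.0
```

```bash
python3 -m handwheel '[[0,0,-0.01,0,0,0],[0,0,-0.018,0,0,0],[0,0,-0.022,0,0,0],[0,0,-0.024,0,0,0],[0,0,-0.024,0,0,0],[0,0,-0.024,0,0,0],[0,0,-0.024,0,0,0],[0,0,-0.024,0,0,0]]'
python3 -m handwheel '[[0,0,0,0,0,0],[0,0,0,0,0,0],[0,0,0,0,0,0],[0,0,0,0,0,0],[0,0,0.03,0,0,0],[0,0,0.07,0,0,0],[0,0,0.11,0,0,0],[0,0,0.15,0,0,0]]' -0.3
python3 -m handwheel '[[-0.03,0,0.03,0,0,0],[-0.06,0,0.06,0,0,0],[-0.06,0,0.08,0,0,0],[-0.06,0,0.08,0,0,0],[-0.06,0,0.08,0,0,0],[-0.06,0,0.08,0,0,0],[-0.06,0,0.08,0,0,0],[-0.06,0,0.08,0,0,0]]'
python3 - <<'E'
from fit import *
im,d,C=shot("wrist"); cv2.imwrite("pics/w9.png",im)
for nm,c in(("clip",(.465,.394)),("push",(.457,.33))): print(nm,axis(d,C,c,.052,.0115,.04))
for n in("side","scene"):
    im,d,C=shot(n)
    for q in("timer_knob","handle_grip","tray"): 
        for r in models.tip_of(q,n)[:1]: print(n,q,np.round(r["position"]),pt(r["position"],d,C))
E
```

```text
time_s: 40.18
position: [0.4469, 0.3323, 0.0347]
tcp_rot: [[0.988, -0.157, 0.001], [-0.157, -0.988, 0.0], [0.001, -0.0, -1.0]]
force: [0.5, 0.5, 0.4]
opening: 0.134
grasp_force: 30.0
time_s: 40.85
position: [0.4461, 0.3318, 0.1856]
tcp_rot: [[0.988, -0.157, -0.001], [-0.157, -0.988, -0.001], [-0.001, 0.001, -1.0]]
force: [1.5, 0.1, -0.1]
opening: 0.347
grasp_force: 0.0
time_s: 41.52
position: [0.3866, 0.3317, 0.2627]
tcp_rot: [[0.988, -0.157, -0.003], [-0.157, -0.988, -0.002], [-0.003, 0.002, -1.0]]
force: [-0.1, -0.3, 0.1]
opening: 0.347
grasp_force: 0.0
clip (array([0.459, 0.396]), 49.71096420288086, 13.00272274017334, 171.5675811767578, array([0.012, 0.016, 0.017]), 403)
push (array([0.456, 0.332]), 90.16683197021484, 11.040996551513672, 170.6772003173828, array([0.012, 0.016, 0.017]), 633)
side timer_knob [257. 172.] [0.48  0.368 0.004]
side handle_grip [281. 170.] [0.453 0.137 0.12 ]
side tray [362. 215.] [ 0.601 -0.035  0.014]
scene timer_knob [290. 279.] [ 0.633 -0.202  0.046]
scene handle_grip [361. 154.] [0.46  0.137 0.122]
scene tray [341. 242.] [ 0.599 -0.028  0.015]
```

View pics/w9.png

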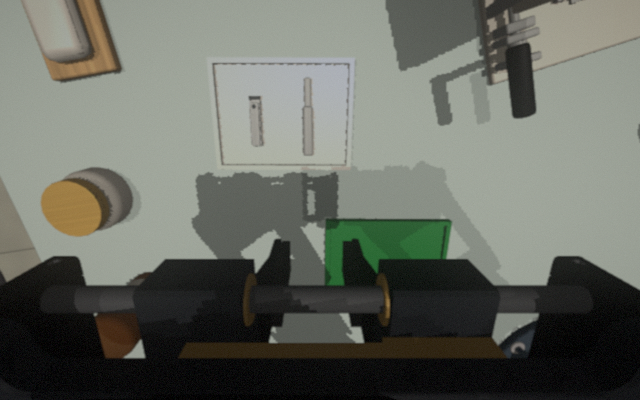

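The clipper at (256,120) and the pusher at (308,117) lie flat in the white dish. The handle is back, the knob is home and the tray is in place.

```bash
python3 -c "
from rig import bot
print(bot.hand_in())"
```

```text
the job is handed in; nothing more can be done
None
```

I ran the whole sequence and handed the job in after about 42 s of robot time: the small clipper and the pusher lie flat in the white dish, the handle is back, the timer is home and the tray is in place. The hand-in returned no verdict.

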